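# Re-pin a cabinet door hinge and snap its cap on

## Robot

A 6-joint arm with a two-finger parallel gripper is mounted at the origin on the work surface. World frame = base frame: x ahead of the robot, y to its left, z up, the work surface at z = 0. Lengths are in m, angles in rad, forces in N, time in s.
With the tool pointing down it reaches from about 0.25 to 0.8 m from the base axis. Payload 8.5 kg.
Tool frame: the origin (TCP) lies at the very end of the fingers, on their centre line; the grasp point (between the pads) lies 19 mm behind it; z points along the fingers, y is the line along which they close (so a half turn about z gives the same grasp; the last joint's range is limited). The gripper opens to 85 mm and grips with 20 to 120 N. Pads are 22 mm wide; open, the fingers measure 114 mm over their backs; the gripper's body (76 mm by 85 mm) begins 54 mm behind the grasp point. The pads swing forward as they close: fully open they stand 13 mm farther back than shut.
Start: joints at [1.311, 0.238, -0.013, 1.319, 0, 1.571], TCP at [0.135, 0.507, 0.231] pointing down, gripper open.
Joint ranges: [-2.66, 2.66], [-1.03, 1.9], [-1.14, 1.46], [-1.82, 2.27], [-1.45, 1.34], [-3.14, 3.14]. Speed limits (rad/s): [2.22, 2.22, 2.79, 3.14, 3.14, 3.14].

## Interface

Orientations are given as a rotation vector (axis times angle).
In Python, from station import r, cams gives the robot as it stands. Calls block until the motion is done:
- r.movep(position, orientation): joint-space move of the TCP to a pose.
- r.move_linear(position, rot=None, velocity=0.15): straight line of the TCP; rot=None keeps the orientation; velocity is the mean speed in m/s.
- r.movej(angles): joint-space move.
- r.move_gripper(opening, squeeze=None): finger opening in m; squeeze is the grip in N (None keeps the last); returns when the fingers have stopped.
- r.pause(seconds).
- r.ik(position, orientation): joint angles nearest the present ones, or None.
- r.get_state(): the state.
- cams.camera(name): name is "scene" or "top" or "wrist"; returns the picture (420x560x3 uint8, blue, green, red); there is no depth.
- cams.camera_info(name): a dict with "fov_y" (degrees; the focal length in pixels is half the picture's height over the tangent of half this angle, whatever the lens; pixels are square), "cx", "cy" (the principal point, pixels), "k1" (the pictures are not rectified: a ray, as slopes to the right and down, at radius r is drawn at 1 + k1 r^2 times it, then the intrinsics apply), "R" (3x3) and "t" (3): a world point X has camera coordinates R X + t; the wrist camera has in their place "T_tool_cam" (4x4, takes a point from camera to tool coordinates, whose origin is the TCP and whose axes are the flange's). Camera axes: x right, y down, z forward; pixel columns grow to the right and rows downward; lengths in m; the calibration is good to about 2 mm. A picture is of the moment at which its call begins: read the wrist's pose just before it. camera_info takes no time and is no camera call.
A pose or a line that the arm cannot do raises r.MotionError and nothing moves.
- r.hand_in(): hands the job in; it is judged then, once.
The state is a dict: "time": time; "q": joint angles; "joint_velocities": joint speeds; "tau": joint torques, N m; "ee_pos": TCP position; "eef_rot": TCP orientation; "wrist_force": force on the tool from outside, world axes, zero at the start; "torque": the same for the moment, N m; "gripper_width": finger opening in m; "finger_force": force on a finger pad.
Only numpy, scipy, OpenCV 4.12 (cv2) and the standard library are available. Lean on these libraries where they do the work, as an engineer would, in place of code of your own. Each camera call takes 0.05 s, during which the arm holds its last target. There are 200 camera calls.

## Task

The little cabinet's hinge has lost its pin: take the orange-headed pin out of the drilled wooden offcut and drop it through the grey stud on the cabinet's hinge ear and the door knuckle below until its head sits on the stud. Then press the red cap straight down over the pin head and stud, through its click, until its rim is fully home on the ear, and finish while still holding the cap pressed down firmly with the gripper: do not let go or back off. Leave the mug, measuring cup, brush and tub where they are.

Things in the scene. Friction and masses are not known exactly. Their poses are not given: they have to be found in the camera images.
- cabinet: small white plastic cabinet fixed on the shelf, 150 deep (x), 220 wide (y), 170 high; origin at the centre of its underside; front towards its -x. At its right front corner a flat ear, 48 x 48 and 10 thick, flush with the top, sticks out in front; the vertical hinge axis passes through it, 93 mm to -x and 93 mm to -y of the origin. It may stand turned a little
- ear: the cabinet's fixed white hinge ear, 48 x 48 mm, 10 thick; origin at the centre of its underside, on the hinge axis; the cap's rim is pressed against its top face
- stud_top (a point): centre of the top of the grey stud that stands on the ear: a round post 26 mm across and 13 high with a vertical bore 12 mm across right through it, the ear and the door's knuckle (14 mm thick, 1 mm below the ear). Its axes are those of the cabinet. Three round black sprung nubs stick out 4 mm from the stud's side, 9 mm above the ear
- stud_base (a point): point on the hinge axis at the ear's top face, 13 mm below stud_top, where the cap's rim stops when home; cabinet's axes. Pushed down over the stud, the cap's lip meets the nubs with the rim about 13 mm above the ear; they resist with up to roughly 6 to 12 N over the next 4 mm, then it snaps past and the force drops
- door (a joint): the cabinet's pale blue swing door; hinge angle in rad, 0 shut, up to 1.6 open (free edge swings towards the robot); the door hangs ajar on its lower pivot and its knuckle always stays in line with the ear, so it need not be moved
- offcut: fixed plywood block 64 x 64 x 52 high, origin at the centre of its underside, with a vertical hole 12 mm across and 46 deep in the middle of its top, where the pin stands at the start
- pin: loose steel pin, 30 g: shank 9 mm across and 42 long with a tapered tip, then an orange round head 16 mm across and 14 high; origin at the centre of the tip, z up along the pin to the head. At the start it stands upright in the offcut with its head resting on the block's top
- pin_seat (a point): centre of the underside of the pin's head, 42 mm above the tip, 14 mm below the head's flat top; it lies at stud_top when the pin is home
- cap: loose red plastic snap cap, 25 g, a round cup, mouth down: 42 mm across outside, 32 high, top 3 thick; origin at the centre of its rim (underside), z up. Inside it is 37 mm across, with an inward lip 29 mm across and 4 mm high at the rim. At the start it stands mouth down on the shelf. Over a pin that is home it has 2 mm to spare; a pin that is not home holds it up
- cap_top (a point): centre of the cap's flat top, 32 mm above its rim
- mug: white ceramic mug, 80 mm across, 92 high, origin under its centre; leave alone
- measuring_cup: aluminium measuring cup, 80 mm across, 70 high, with a flat handle to its -x reaching 113 mm from its axis; origin under its centre; leave alone
- dish_brush: purple dish brush lying on the shelf along its x, about 220 mm long; leave alone
- tub: clear plastic tub with tight lid, 96 x 126 x 74 high, origin under its centre; leave alone

How it is judged:
By the outcome, as a careful person would: the job done as asked, in the order asked, and still so for the second after the job is handed in, while the arm keeps its last pose, push and grip.
It also fails if it takes over 61 s, if anything falls off the work surface, if the arm or the gripper's body presses on something with over 40 N, if the wrist force passes 120 N, or if a joint passes its speed limit or range.

## Working session

There is one attempt and no reset: what is moved stays moved. The work goes in short steps, each a Python script; the robot and the scene stay as the last script left them, time stands still between calls to the robot, and variables do not carry over. Pictures are saved under pics/ and viewed, at most 10 in all, crops included, and the job is handed in when it is done.

```bash
ls; mkdir -p pics
python3 - <<'E'
from station import r,cams
import cv2,numpy as np
for n in("scene","top"):
    cv2.imwrite(f"pics/{n}0.png",cams.camera(n)); print(n,cams.camera_info(n))
print(cams.camera_info("wrist")); s=r.get_state(); print(s)
E
```

```text
pics
scene {'fov_y': 52.66276101382027, 'cx': 284.26699892581405, 'cy': 211.61279359650493, 'k1': -0.11560347623799745, 'R': array([[ 0.65717173,  0.75373523,  0.00291841],
       [ 0.51413028, -0.4454253 , -0.73298455],
       [-0.55117635,  0.48319717, -0.68023902]]), 't': array([-0.38023139, -0.16899928,  1.50668783])}
top {'fov_y': 50.20410493195775, 'cx': 282.459733578679, 'cy': 206.6262798153309, 'k1': -0.10496052835044117, 'R': array([[ 0.00840706, -0.9998408 , -0.01573812],
       [-0.99755955, -0.00729487, -0.06943865],
       [ 0.06931278,  0.01628349, -0.99746207]]), 't': array([0.0428494 , 0.55659174, 1.48891197])}
{'fov_y': 69.37221685163325, 'cx': 279.8056184874641, 'cy': 209.9927676159577, 'k1': -0.06608980278048948, 'T_tool_cam': array([[ 1.76262015e-03, -9.52897608e-01, -3.03287061e-01,
         7.90592602e-02],
       [ 9.99997586e-01,  1.28171573e-03,  1.78468556e-03,
         6.08274675e-04],
       [-1.31189480e-03, -3.03289475e-01,  9.52897567e-01,
        -1.41136054e-01],
       [ 0.00000000e+00,  0.00000000e+00,  0.00000000e+00,
         1.00000000e+00]])}
{'time': 0.1, 'q': array([ 1.31102223e+00,  2.38729900e-01, -1.41688098e-02,  1.31921661e+00,
        3.73072326e-05,  1.57082346e+00]), 'joint_velocities': array([ 0.00078933, -0.0010294 ,  0.00140287, -0.00104737,  0.00098793,
        0.0019696 ]), 'tau': array([ 3.96291280e-04, -5.39720142e+01,  3.46998632e+01,  1.34889042e-02,
        2.88330716e-05,  1.91499970e-05]), 'ee_pos': array([0.13474384, 0.50702027, 0.23073759]), 'eef_rot': array([-4.06921107e-01, -3.11491729e+00,  2.04669309e-03]), 'wrist_force': array([0.46897936, 0.04283277, 0.00597391]), 'torque': array([ 0.01495924, -0.03228442,  0.02702498]), 'finger_force': 0.0, 'gripper_width': 0.08538682322190329}
```

View pics/scene0.png

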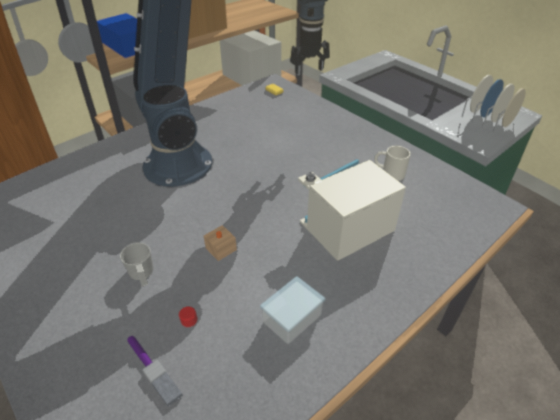

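View pics/top0.png

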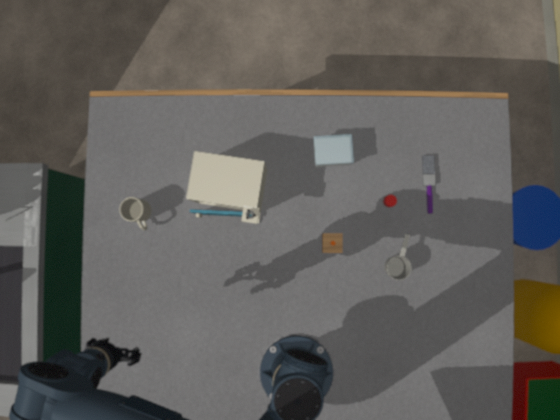

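The scene view shows the cabinet with its ear and stud at (311,177), the offcut with its orange pin at (220,235), and the red cap at (188,316). In the top view the stud is near (251,213), the pin near (333,243) and the cap at (390,200). Next I turn these into rough positions.

```bash
cat > h.py <<'E'
from station import r,cams
import cv2,numpy as np
from scipy.spatial.transform import Rotation as Ro
def ray(name,px,st=None):
    i=cams.camera_info(name); f=210/np.tan(np.radians(i['fov_y']/2))
    K=np.array([[f,0,i['cx']],[0,f,i['cy']],[0,0,1]])
    u=cv2.undistortPoints(np.array(px,float).reshape(-1,1,2),K,np.array([i['k1'],0,0,0]))[:,0]
    d=np.c_[u,np.ones(len(u))]
    if name=='wrist':
        T=np.eye(4);T[:3,:3]=Ro.from_rotvec(st['eef_rot']).as_matrix();T[:3,3]=st['ee_pos'];T=T@i['T_tool_cam']
        return T[:3,3],d@T[:3,:3].T
    return -i['R'].T@i['t'],d@i['R']
def onz(name,px,z,st=None):
    o,d=ray(name,px,st); return o+d*((z-o[2])/d[:,2])[:,None]
def blobs(im,lo,hi,amin=4):
    m=cv2.inRange(cv2.cvtColor(im,cv2.COLOR_BGR2HSV),np.array(lo),np.array(hi))
    n,_,s,c=cv2.connectedComponentsWithStats(m)
    return [(tuple(c[k].round(1)),s[k].tolist()) for k in range(1,n) if s[k,4]>=amin]
def down(yaw): # tool z down, tool x axis at angle yaw in world
    return (Ro.from_euler('z',yaw)*Ro.from_rotvec([np.pi,0,0])).as_rotvec()
def snap(fn):
    st=r.get_state(); im=cams.camera('wrist'); cv2.imwrite('pics/'+fn,im); return st,im
E
python3 - <<'E'
from h import *
t=cv2.imread('pics/top0.png')
print([b for b in blobs(t,(0,170,80),(6,255,255))][:8]); 
print([b for b in blobs(t[220:262,315:352],(3,120,60),(15,255,255))])
print('cap',onz('top',[(390,200.5)],.032),'pin',onz('top',[(333,243)],.066),'off',onz('top',[(333,243)],.052))
print('stud',onz('top',[(251,213)],.183))
print('cabtop',onz('top',[(194,152),(265,160),(261,208),(187,200)],.17))
print('mug,mc,brush,tub',onz('top',[(133,210),(398,266),(430,185),(333,150)],.04))
print(Ro.from_rotvec(r.get_state()['eef_rot']).as_matrix().round(2))
cv2.imwrite('pics/crop1.png',cv2.resize(t[140:270,180:440],None,fx=3,fy=3,interpolation=cv2.INTER_CUBIC))
E
```

```text
[((np.float64(389.8), np.float64(200.4)), [385, 196, 11, 10, 90]), ((np.float64(531.1), np.float64(391.4)), [524, 376, 36, 44, 188])]
[((np.float64(17.6), np.float64(22.7)), [14, 20, 8, 7, 38])]
cap [[ 0.57858166 -0.31298917  0.032     ]] pin [[ 0.43592735 -0.11851471  0.066     ]] off [[ 0.43577621 -0.11986985  0.052     ]]
stud [[0.52501785 0.13885272 0.183     ]]
cabtop [[0.71259243 0.31890405 0.17      ]
 [0.68829077 0.09935517 0.17      ]
 [0.5411422  0.1097992  0.17      ]
 [0.56396593 0.33683307 0.17      ]]
mug,mc,brush,tub [[ 0.53971738  0.55147983  0.04      ]
 [ 0.36087586 -0.33674881  0.04      ]
 [ 0.63114741 -0.44736084  0.04      ]
 [ 0.74642631 -0.12102113  0.04      ]]
[[-0.97  0.26 -0.  ]
 [ 0.26  0.97 -0.  ]
 [ 0.   -0.   -1.  ]]
```

View pics/crop1.png

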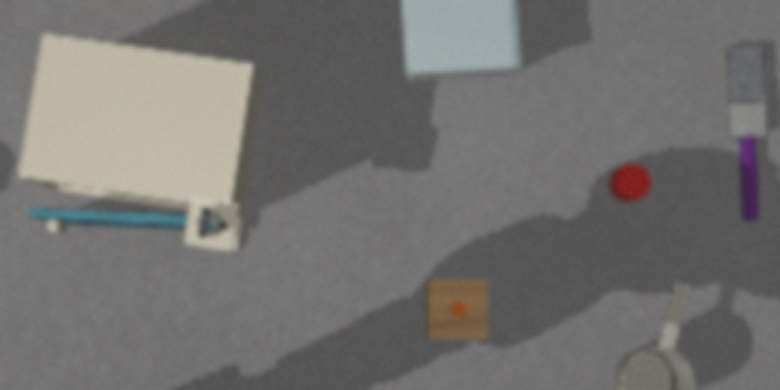

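Rough positions: stud (0.525,0.139), pin (0.436,-0.119), cap (0.579,-0.313), cabinet turned by about -6°. Now a close look at the stud.

Run:
```python
from h import *
for yaw in np.radians([-90,-45,0,45,90,135,180]):
    print(round(np.degrees(yaw)),[None if (q:=r.ik(p,down(yaw))) is None else q.round(2) for p in([.525,.137,.29],[.436,-.119,.166],[.579,-.313,.13])])
yaw=np.pi
r.movep([.525,.137,.29],down(yaw)); st,im=snap('w1.png'); print(st['time'],st['ee_pos'],st['q'])
```

```text
-90 [array([ 0.26,  0.26,  0.16,  1.47,  0.  , -1.32]), array([-0.27,  0.15, -0.3 ,  1.12,  0.  , -1.84]), array([-0.5 ,  0.51,  0.14,  1.2 ,  0.  , -2.07])]
-45 [array([ 0.26,  0.26,  0.16,  1.47,  0.  , -2.1 ]), array([-0.27,  0.15, -0.3 ,  1.12,  0.  , -2.62]), array([-0.5 ,  0.51,  0.14,  1.2 ,  0.  , -2.85])]
0 [array([ 0.26,  0.26,  0.16,  1.47,  0.  , -2.89]), array([-0.27,  0.15, -0.3 ,  1.12,  0.  ,  2.88]), array([-0.5 ,  0.51,  0.14,  1.2 ,  0.  ,  2.65])]
45 [array([0.26, 0.26, 0.16, 1.47, 0.  , 2.61]), array([-0.27,  0.15, -0.3 ,  1.12,  0.  ,  2.09]), array([-0.5 ,  0.51,  0.14,  1.2 ,  0.  ,  1.86])]
90 [array([0.26, 0.26, 0.16, 1.47, 0.  , 1.83]), array([-0.27,  0.15, -0.3 ,  1.12,  0.  ,  1.3 ]), array([-0.5 ,  0.51,  0.14,  1.2 ,  0.  ,  1.08])]
135 [array([0.26, 0.26, 0.16, 1.47, 0.  , 1.04]), array([-0.27,  0.15, -0.3 ,  1.12,  0.  ,  0.52]), array([-0.5 ,  0.51,  0.14,  1.2 ,  0.  ,  0.29])]
180 [array([0.26, 0.26, 0.16, 1.47, 0.  , 0.26]), array([-0.27,  0.15, -0.3 ,  1.12,  0.  , -0.27]), array([-0.5 ,  0.51,  0.14,  1.2 ,  0.  , -0.5 ])]
2.05 [0.52472712 0.1376853  0.28992084] [2.56516864e-01 2.57560859e-01 1.61545344e-01 1.47497081e+00
 1.63370595e-04 2.55753324e-01]
```

View pics/w1.png

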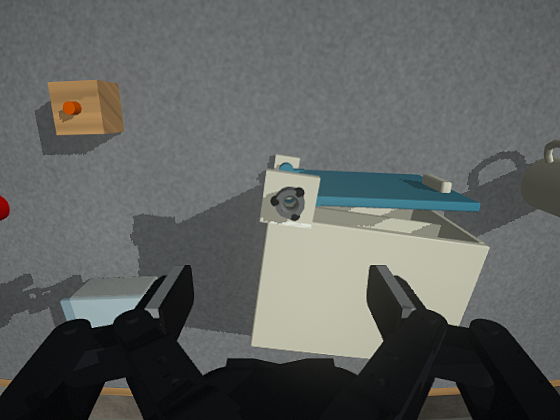

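The wrist view shows the stud at about (289,203) with three nubs on the white ear, and the bore is visible. The pin and offcut are at (70,108). I'll measure the stud circle.

Run:
```python
from h import *
im=cv2.imread('pics/w1.png'); c=im[160:240,250:330]
cv2.imwrite('pics/c1.png',cv2.resize(c,None,fx=7,fy=7,interpolation=cv2.INTER_CUBIC))
g=cv2.cvtColor(c,cv2.COLOR_BGR2GRAY); print(g[43,12:68].tolist())
```

```text
[130, 140, 136, 136, 136, 137, 138, 142, 126, 59, 29, 35, 38, 39, 38, 36, 41, 90, 105, 106, 98, 83, 93, 99, 94, 90, 88, 84, 88, 96, 101, 103, 93, 65, 62, 66, 72, 96, 103, 100, 101, 93, 129, 185, 192, 189, 188, 188, 189, 189, 189, 189, 193, 174, 122, 108]
```

View pics/c1.png

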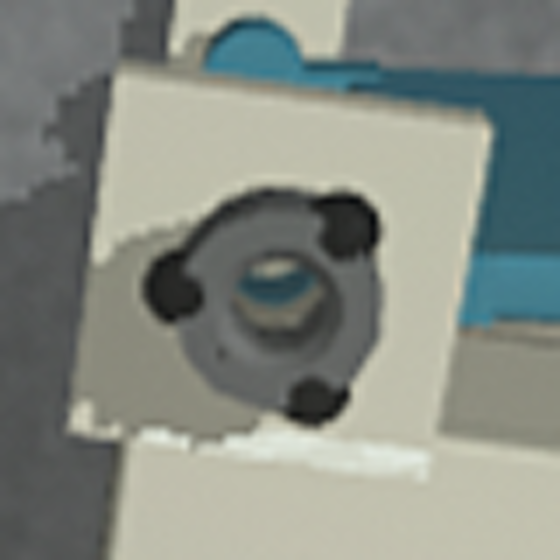

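```bash
cat >> h.py <<'E'
def lookstraight(p,yaw,h,fn):
    """camera vertically above p, TCP at height h; returns state,image, predicted pixel"""
    x=np.array([np.cos(yaw),np.sin(yaw)])*.0791
    r.movep([p[0]-x[0],p[1]-x[1],h],down(yaw)); r.pause(.15)
    st,im=snap(fn); T=np.eye(4);T[:3,:3]=Ro.from_rotvec(st['eef_rot']).as_matrix();T[:3,3]=st['ee_pos']
    i=cams.camera_info('wrist'); T=np.linalg.inv(T@i['T_tool_cam'])
    pc=T[:3,:3]@p+T[:3,3]; f=210/np.tan(np.radians(i['fov_y']/2)); s=pc[:2]/pc[2]
    u=s*(1+i['k1']*(s@s))*f+[i['cx'],i['cy']]
    return st,im,u
def inscribed(mask):
    n,l,s,_=cv2.connectedComponentsWithStats(mask)
    m=np.where(l==1+np.argmax(s[1:,4]),255,0).astype(np.uint8)
    cs,_=cv2.findContours(m,cv2.RETR_EXTERNAL,cv2.CHAIN_APPROX_NONE); c=max(cs,key=cv2.contourArea)
    big=np.zeros((m.shape[0]*4,m.shape[1]*4),np.uint8); cv2.drawContours(big,[c*4+2],-1,255,-1)
    d=cv2.distanceTransform(big,cv2.DIST_L2,5); ys,xs=np.where(d>d.max()-1)
    e=cv2.minEnclosingCircle(c)
    return np.array([xs.mean()/4-.25,ys.mean()/4-.25]),d.max()/4,e
E
python3 - <<'E'
from h import *
w=cv2.imread('pics/w1.png')
P=np.array([.525,.138,.183]); out=[]
for k,yaw in enumerate((np.pi,0.)):
    st,im,u=lookstraight(P,yaw,.27,f'w2{k}.png')
    a=(u-28).astype(int); c=im[a[1]:a[1]+56,a[0]:a[0]+56]
    out.append(cv2.resize(c,None,fx=7,fy=7,interpolation=cv2.INTER_CUBIC))
    g=cv2.cvtColor(c,cv2.COLOR_BGR2GRAY); hsv=cv2.cvtColor(c,cv2.COLOR_BGR2HSV)
    m=((g<118)).astype(np.uint8)*255; yy,xx=np.mgrid[:56,:56]; m[(xx-28)**2+(yy-28)**2>25**2]=0
    ctr,rad,e=inscribed(m)
    print(st['time'],st['ee_pos'],u,a,'insc',ctr+a,rad,onz('wrist',[ctr+a],.183,st),'encl',e,onz('wrist',[np.array(e[0])+a],.179,st))
cv2.imwrite('pics/c2.png',np.hstack(out))
E
```

```text
2.675 [0.60341693 0.13841421 0.27057813] [277.57611402 114.53942865] [249  86] insc [286.78 108.87] 13.386047 [[0.52103581 0.14462409 0.183     ]] encl ((36.5044059753418, 25.88326072692871), 20.937475204467773) [[0.52310753 0.14379861 0.179     ]]
5.4667 [0.44596705 0.13799903 0.26996078] [281.50310153 110.39055088] [253  82] insc [271.81818182 115.95454545] 13.300004 [[0.52112213 0.14498401 0.183     ]] encl ((20.337133407592773, 30.485342025756836), 20.839191436767578) [[0.52355922 0.14396371 0.179     ]]
```

View pics/c2.png

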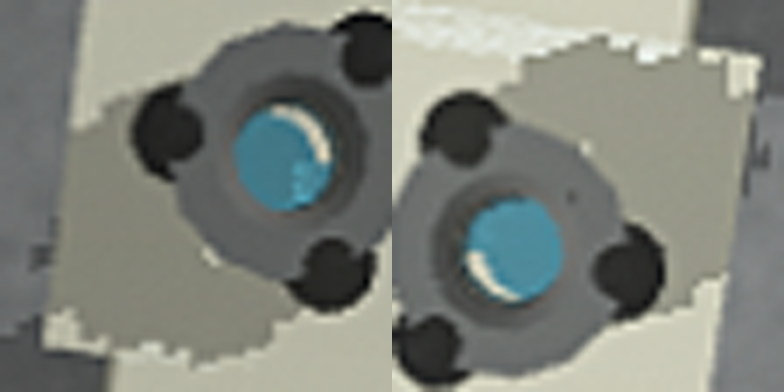

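The two crops, with the camera vertically above, show the stud near the edge of my search window: (290,108) in the first and (270,117) in the second. I re-measure both images with a window centred there.

Run:
```python
from h import *
for k,yaw,pos,cen in((0,np.pi,[0.60341693,0.13841421,0.27057813],(290,108)),(1,0.,[0.44596705,0.13799903,0.26996078],(270,117))):
    st=dict(ee_pos=np.array(pos),eef_rot=down(yaw)); im=cv2.imread(f'pics/w2{k}.png')
    a=np.array(cen)-30; c=im[a[1]:a[1]+60,a[0]:a[0]+60]; g=cv2.cvtColor(c,cv2.COLOR_BGR2GRAY)
    yy,xx=np.mgrid[:60,:60]; m=((g<118)|((xx-30)**2+(yy-30)**2<100)).astype(np.uint8)*255; m[(xx-30)**2+(yy-30)**2>26**2]=0
    ctr,rad,e=inscribed(m); print(ctr+a,rad,onz('wrist',[ctr+a],.183,st),'encl',np.array(e[0])+a,e[1],onz('wrist',[np.array(e[0])+a],.179,st))
```

```text
[290.41666667 107.58333333] 16.69768 [[0.52240839 0.14479615 0.183     ]] encl [290.19709587 107.39211655] 23.609333038330078 [[0.5221948  0.14476217 0.179     ]]
[269.375   117.46875] 16.180622 [[0.52006593 0.14678043 0.183     ]] encl [268.8345623  116.93920326] 22.979217529296875 [[0.52040155 0.14731275 0.179     ]]
```

Run:
```python
from h import *
B=np.array([.00117,-.00099]); yaw=np.pi; P=np.array([.436,-.119,.066])
def head(st,im,z):
    hsv=cv2.cvtColor(im,cv2.COLOR_BGR2HSV); m=cv2.inRange(hsv,np.array((4,190,90)),np.array((14,255,255)))
    c,rad,e=inscribed(m); return c,rad,e,onz('wrist',[c],z,st)[0]
for k in range(2):
    st,im,u=lookstraight(P,yaw,.153,f'w3{k}.png'); c,rad,e,p=head(st,im,.066); print(u,c,rad,e,p,st['time']); P=np.array([*(p[:2]-B),.066])
print(P)
a=np.array(c).astype(int)-35
cv2.imwrite('pics/c3.png',cv2.resize(im[max(a[1],0):a[1]+70,a[0]:a[0]+70],None,fx=6,fy=6))
```

```text
[277.82438763 113.40648889] [286.1  111.75] 9.891473 ((285.875, 111.625), 10.835516929626465) [ 0.43483076 -0.11304051  0.066     ] 7.9
[277.96492321 113.52701337] [276.44444444 115.22222222] 9.787599 ((276.1538391113281, 115.0), 10.732182502746582) [ 0.43484443 -0.11314798  0.066     ] 8.35
[ 0.43367443 -0.11215798  0.066     ]
```

View pics/c3.png

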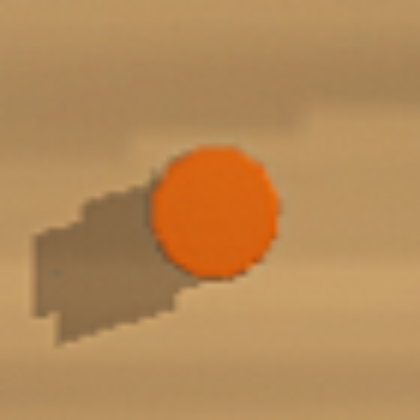

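The orange head is cleanly found at (276,115). Now grasp, lift and hover over the stud.

Run:
```python
from h import *
R=down(np.pi); P=[.4337,-.1122]
r.movep([*P,.10],R); r.move_linear([*P,.054],velocity=.08)
print(r.get_state()['wrist_force'])
r.move_gripper(.010,40); s=r.get_state(); print(s['gripper_width'],s['finger_force'],s['wrist_force'])
r.move_linear([*P,.16],velocity=.1); s=r.get_state(); print(s['gripper_width'],s['wrist_force'])
r.movep([.5212,.1458,.26],R); r.pause(.2)
st,im=snap('w4.png'); print(st['time'],st['ee_pos'],st['gripper_width'],st['finger_force'])
cv2.imwrite('pics/c4.png',cv2.resize(im[120:400,140:420],None,fx=2.1,fy=2.1,interpolation=cv2.INTER_CUBIC))
```

```text
[-0.36011161  0.07652605 -0.81391024]
0.013827742044526244 39.00169551372528 [-2.02790373 -3.70883517  5.02576837]
0.013827382415146671 [ 1.0214961  -0.63498862 -0.23725683]
12.775 [0.52106042 0.14454846 0.25974991] 0.013733475090225048 39.30467963218689
```

View pics/c4.png

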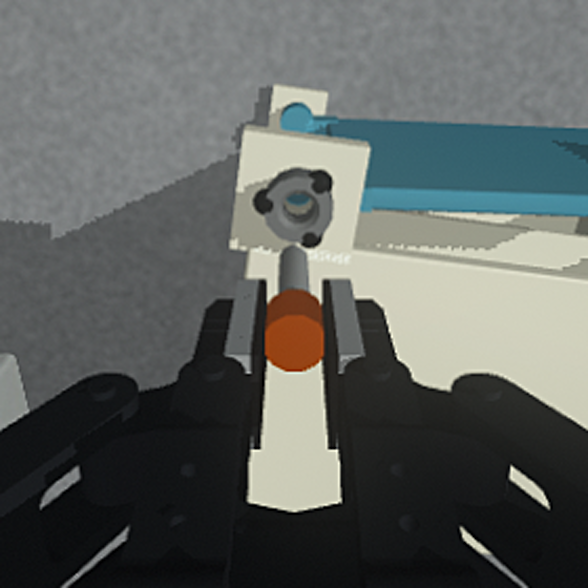

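The pin hangs upright in the fingers: its shank is at x≈294 in the crop, under the head at (294,335). The bore is ahead of it at (299,208). I'll measure the pin's offset in the hand.

Run:
```python
from h import *
s=r.get_state(); print(s['ee_pos'],s['eef_rot']-down(np.pi)); im=cv2.imread('pics/w4.png')
hsv=cv2.cvtColor(im,cv2.COLOR_BGR2HSV)
m=cv2.inRange(hsv,np.array((4,190,60)),np.array((16,255,255)));ys,xs=np.where(m>0); print(xs.min(),xs.max(),ys.min(),ys.max())
print(hsv[ys.min():ys.max()+1:2,280,2].tolist())
m2=cv2.inRange(hsv,np.array((4,190,int(hsv[285,280,2])-15)),np.array((16,255,255)))
ys,xs=np.where(m2>0); c=np.array([(xs.min()+xs.max())/2,(ys.min()+ys.max())/2]); print(c,xs.min(),xs.max(),ys.min(),ys.max())
z=s['ee_pos'][2]+.012
print('head-tcp',onz('wrist',[c],z,s)-s['ee_pos'])
```

```text
[0.52112174 0.1446883  0.25983361] [-2.55803923e-03 -6.28281793e+00  2.69159993e-04]
266 293 259 296
[112, 111, 110, 110, 112, 110, 155, 152, 153, 153, 151, 152, 151, 152, 151, 150, 151, 150, 148]
[280. 283.] 267 293 270 296
head-tcp [[-0.00047999  0.00134707  0.012     ]]
```

Run:
```python
from h import *
r.move_linear([.5212,.1452,.235],down(np.pi),velocity=.08); r.pause(.2)
st,im=snap('w5.png'); print(st['time'],st['ee_pos'],st['eef_rot'],st['wrist_force'])
cv2.imwrite('pics/c5.png',cv2.resize(im[170:310,210:350],None,fx=4.2,fy=4.2,interpolation=cv2.INTER_CUBIC))
```

```text
13.4917 [0.52149064 0.14530489 0.23553051] [-4.90806425e-05  3.14069922e+00  4.22937674e-04] [ 0.19852166 -0.90186454 -0.534841  ]
```

View pics/c5.png

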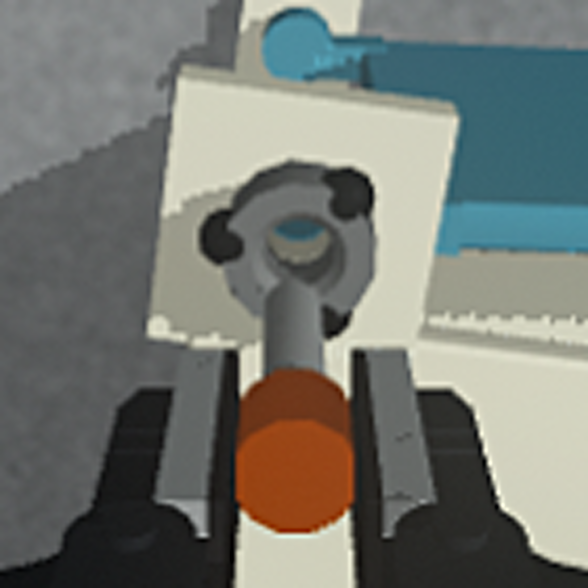

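The tip ends at crop (292,283), slightly left of and below the bore centre at about (303,250). I compute the relative offset from this one image, so the calibration bias cancels.

Run:
```python
from h import *
st=dict(ee_pos=np.array([0.52149064,0.14530489,0.23553051]),eef_rot=np.array([-4.9e-05,3.1407,4.2e-4]))
f=lambda u,v,z:onz('wrist',[(210+u/4.2-.4,170+v/4.2-.4)],z,st)[0]
b=f(303,249,.183); b2=f(302,0,.183); t=f(292,283,.1915); print('bore',b,'tip edge',t,'head',f(295,475,.2475))
print('b-t',b-t)
# stud outline rows for check
im=cv2.imread('pics/w5.png'); g=cv2.cvtColor(im,cv2.COLOR_BGR2GRAY)
for v in(226,230,234): print(v,g[v,255:305].tolist())
```

```text
bore [0.51794457 0.14797278 0.183     ] tip edge [0.52035672 0.14618985 0.1915    ] head [0.52084304 0.14656857 0.2475    ]
b-t [-0.00241215  0.00178293 -0.0085    ]
226 [155, 165, 86, 24, 37, 40, 39, 40, 41, 41, 39, 53, 86, 110, 113, 110, 109, 105, 98, 104, 107, 104, 98, 85, 80, 76, 76, 78, 87, 90, 102, 111, 112, 89, 72, 77, 97, 112, 112, 113, 111, 113, 111, 100, 148, 203, 213, 208, 208, 208]
230 [153, 157, 139, 82, 35, 32, 36, 38, 40, 38, 37, 32, 59, 104, 114, 117, 120, 106, 95, 81, 77, 108, 120, 116, 113, 113, 113, 113, 112, 125, 117, 96, 68, 59, 68, 74, 71, 94, 112, 113, 112, 111, 110, 101, 172, 209, 209, 208, 208, 208]
234 [151, 152, 153, 152, 154, 155, 159, 163, 127, 106, 109, 110, 110, 109, 108, 118, 127, 128, 123, 108, 95, 92, 95, 83, 64, 61, 63, 63, 64, 63, 63, 62, 63, 77, 82, 79, 76, 106, 114, 112, 113, 111, 109, 99, 170, 208, 209, 208, 208, 207]
```

The bore has a chamfer, so it tolerates some error. I shift about (-2.5,+1.1) mm and lower in small steps, watching the wrist force and easing off sideways on any side load.

```bash
cat > ins.py <<'E'
from h import *
import sys
x,y=float(sys.argv[1]),float(sys.argv[2]); z=float(sys.argv[3]); zend=float(sys.argv[4])
R=down(np.pi); r.move_linear([x,y,z],R,velocity=.05); r.pause(.15); f0=r.get_state()['wrist_force']; print(r.get_state()['ee_pos'],f0)
while z>zend:
    z-=.003; r.move_linear([x,y,z],R,velocity=.04); s=r.get_state(); f=s['wrist_force']-f0
    print(round(s['time'],2),round(z,4),s['ee_pos'].round(4),f.round(1))
    if abs(f[2])>10 or np.hypot(*f[:2])>10: break
    if np.hypot(*f[:2])>2.5: d=np.clip(f[:2]*1e-4,-.0006,.0006); x+=d[0]; y+=d[1]
E
python3 ins.py .5190 .1464 .2355 .210
```

```text
[0.51898708 0.14643259 0.23554177] [-0.27748894  0.83984373 -0.36519999]
14.19 0.2325 [0.5189 0.1463 0.2322] [ 0.2 -0.6 -0.2]
14.44 0.2295 [0.5189 0.1464 0.2293] [ 1.1 -1.   0. ]
14.69 0.2265 [0.5189 0.1464 0.2263] [ 0.6 -0.4 -0.2]
14.94 0.2235 [0.5189 0.1464 0.2233] [-0.5 -1.3  0.6]
15.19 0.2205 [0.5189 0.1464 0.2203] [ 0.4 -0.2 -0. ]
15.44 0.2175 [0.5189 0.1464 0.2173] [-0.3 -1.3  0.2]
15.69 0.2145 [0.5189 0.1464 0.2143] [ 0.4 -1.5 -0.8]
15.94 0.2115 [0.5189 0.1464 0.2113] [ 0.8 -0.3  0.3]
16.19 0.2085 [0.5189 0.1464 0.2083] [ 0.5 -1.  -0.5]
```

It's in the bore without contact. Continue until the head seats.

```bash
python3 ins.py .5190 .1464 .2085 .182
```

```text
[0.51904104 0.14642126 0.208543  ] [ 0.15596621  0.022009   -0.62362011]
16.84 0.2055 [0.5188 0.1463 0.2052] [-0.1  0.7  0.2]
17.09 0.2025 [0.5189 0.1464 0.2023] [-0.1  0.6 -0.4]
17.34 0.1995 [0.5189 0.1464 0.1993] [-0.4 -0.5  0.6]
17.59 0.1965 [0.5189 0.1464 0.1963] [0.7 0.4 0.6]
17.84 0.1935 [0.5189 0.1464 0.1933] [0.  0.4 0.5]
18.09 0.1905 [0.5188 0.1463 0.1903] [0.3 0.2 1. ]
18.34 0.1875 [0.5188 0.1464 0.1873] [0.1 0.1 0.1]
18.59 0.1845 [0.5194 0.1465 0.1853] [-2.1 -0.4  8.3]
18.84 0.1815 [0.5196 0.1465 0.1849] [-9.1 -2.3 29.9]
```

The head seated: about 30 N upward at TCP z≈0.185. Release, then measure the stud outline from two opposite yaws and the pin head position.

Run:
```python
from h import *
r.move_linear([.519,.1464,.186],velocity=.05); r.move_gripper(.085); r.move_linear([.519,.1464,.27],velocity=.12)
print(r.get_state()['gripper_width'])
P=np.array([.5205,.146,.183]);out=[]
for k,yaw in enumerate((np.pi,0.)):
    st,im,u=lookstraight(P,yaw,.27,f'w6{k}.png'); a=(u-32).astype(int); N=64
    c=im[a[1]:a[1]+N,a[0]:a[0]+N]; out.append(cv2.resize(c,None,fx=6,fy=6,interpolation=cv2.INTER_CUBIC))
    hsv=cv2.cvtColor(c,cv2.COLOR_BGR2HSV); g=cv2.cvtColor(c,cv2.COLOR_BGR2GRAY)
    o=cv2.inRange(hsv,np.array((4,190,60)),np.array((16,255,255))); oc,orad,oe=inscribed(o)
    yy,xx=np.mgrid[:N,:N]; dd=np.hypot(xx-oc[0],yy-oc[1]); m=((g<118)|(o>0)|(dd<12)).astype(np.uint8)*255; m[dd>28]=0
    ctr,rad,e=inscribed(m)
    print(st['time'],st['ee_pos'],'head',oc+a,orad,onz('wrist',[oc+a],.197,st)[0],'stud',ctr+a,rad,onz('wrist',[ctr+a],.183,st)[0],'encl',e[1],onz('wrist',[np.array(e[0])+a],.179,st)[0])
cv2.imwrite('pics/c6.png',np.hstack(out))
```

```text
0.08498149914034596
21.2 [0.59864456 0.14596569 0.26979744] head [280.71875 114.65625] 10.386048 [0.52017506 0.14778462 0.197     ] stud [279.58333333 114.86111111] 16.800007 [0.52033543 0.14702243 0.183     ] encl 23.45847511291504 [0.52002219 0.14720174 0.179     ]
23.9833 [0.44145952 0.14598952 0.26995903] head [279.55  111.075] 10.386047 [0.51988589 0.14736204 0.197     ] stud [280.67857143 111.14285714] 16.579071 [0.5199677  0.14657953 0.183     ] encl 23.33529281616211 [0.52054376 0.14734558 0.179     ]
```

View pics/c6.png

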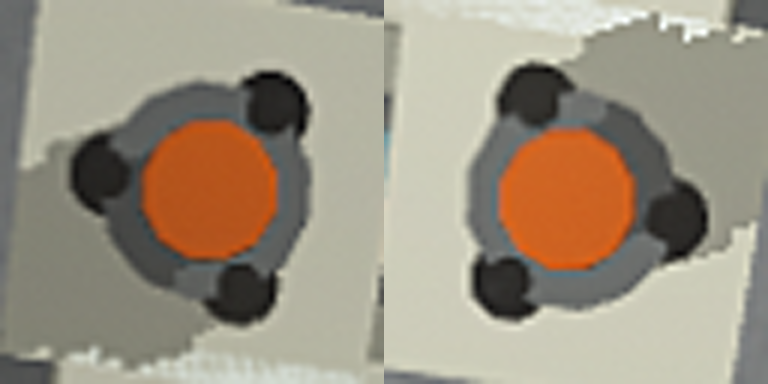

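Pin seated and centred: the head sits concentric on the stud at (.520,.147), and its apparent size matches the seated height. Now the cap.

Run:
```python
from h import *
yaw=np.pi;R=down(yaw)
def cap(st,im):
    h=cv2.cvtColor(im,cv2.COLOR_BGR2HSV); m=cv2.inRange(h,np.array((0,150,60)),np.array((4,255,255)))|cv2.inRange(h,np.array((172,150,60)),np.array((180,255,255)))
    c,rad,e=inscribed(m); return c,rad,e[1],onz('wrist',[c],.032,st)[0]
P=np.array([.577,-.307,.032])
for k in range(2):
    st,im,u=lookstraight(P,yaw,.13,f'w7{k}.png'); c,rad,er,p=cap(st,im); print(st['time'],u,c,rad,er,p,[n for n in st['ee_pos']]); P=p
p=P.copy()
assert 21<rad<32 and np.hypot(p[0]-.577,p[1]+.307)<.02
r.movep([p[0],p[1],.10],R); r.move_linear([p[0],p[1],.007],velocity=.1); r.pause(.2); print(r.get_state()['ee_pos'],r.get_state()['wrist_force'])
r.move_gripper(.036,80); s=r.get_state(); print(s['time'],s['gripper_width'],s['finger_force'],s['wrist_force'],s['ee_pos'])
r.move_linear([p[0],p[1],.12],velocity=.12); s=r.get_state(); print(s['time'],s['gripper_width'],s['ee_pos'])
```

```text
26.2333 [277.32398572 113.09900277] [272.83333333 113.75      ] 26.014343 27.70574188232422 [ 0.57748461 -0.31040022  0.032     ] [np.float64(0.6564206069187621), np.float64(-0.306245492126098), np.float64(0.13049942297644795)]
26.6833 [278.15534762 113.64430044] [278.   113.75] 26.228296 27.706951141357422 [ 0.57756193 -0.31051761  0.032     ] [np.float64(0.6565673947868524), np.float64(-0.3104175287842834), np.float64(0.12998367037556804)]
[ 0.57791911 -0.31074182  0.00767066] [ 0.45384293  0.17018987 -0.11879711]
28.9333 0.04039812251646445 80.82936773076653 [-0.62702736  0.45271694  5.62525201] [ 0.57790882 -0.31066273  0.00753239]
30.025 0.039968322837703976 [ 0.57711782 -0.31028458  0.11909716]
```

```bash
cat > press.py <<'E'
from h import *
import sys
x,y,z,zend,fstop=map(float,sys.argv[1:]); R=down(np.pi)
r.move_linear([x,y,z],R,velocity=.06); r.pause(.2); s=r.get_state(); print(s['time'],s['ee_pos'],s['wrist_force'],s['gripper_width'])
while z>zend+1e-6:
    z-=.0015; r.move_linear([x,y,z],R,velocity=.02); s=r.get_state(); f=s['wrist_force']
    print(round(s['time'],2),round(z,4),s['ee_pos'].round(4),f.round(1))
    if f[2]>fstop or np.hypot(*f[:2])>12: break
E
python3 - <<'E'
from h import *
R=down(np.pi)
r.movep([.5775,-.31,.26],R); r.movep([.5206,.1469,.26],R); r.pause(.2); s=r.get_state(); print(s['time'],s['ee_pos'],s['gripper_width'])
E
python3 press.py .5206 .1469 .205 .1855 16
```

```text
32.525 [0.52092937 0.14615324 0.25988392] 0.0399129162727102
33.7917 [0.5207461  0.14696984 0.20531234] [0.08852711 0.44679784 0.08937387] 0.04029641534514325
34.04 0.2035 [0.5205 0.1469 0.2034] [-0.5  0.  -0.5]
34.29 0.202 [0.5205 0.1469 0.2019] [ 0.5 -0.2 -1.1]
34.54 0.2005 [0.5206 0.1469 0.2004] [-0.   0.2 -0.1]
34.79 0.199 [0.5205 0.1469 0.1989] [ 0.3 -0.3 -0. ]
35.04 0.1975 [0.5205 0.1469 0.1974] [ 0.1  0.8 -0.9]
35.29 0.196 [0.5206 0.1469 0.1959] [ 0.4 -0.5 -1.6]
35.54 0.1945 [0.5206 0.1469 0.1944] [-0.3  0.7 -0.4]
35.79 0.193 [0.5205 0.1469 0.1929] [-0.   0.4 -0.4]
36.04 0.1915 [0.5205 0.1469 0.1914] [ 0.3  0.5 -1.3]
36.29 0.19 [0.5205 0.1467 0.1901] [-0.5 -1.2  0.9]
36.54 0.1885 [0.5205 0.1467 0.1889] [-0.8 -1.9  4.9]
36.79 0.187 [0.5205 0.1466 0.1875] [-2.5 -3.2  7.2]
37.04 0.1855 [0.5202 0.1467 0.1853] [-1.3 -3.1  0.6]
```

The nubs engaged at TCP 0.190, peaked and then snapped past. Continue until the rim is home.

```bash
python3 press.py .5204 .1466 .1855 .172 25
```

```text
37.4917 [0.52034849 0.14649336 0.18541762] [-1.82901447 -2.83564027 -0.01979222] 0.040317111319076
37.74 0.184 [0.5202 0.1466 0.1835] [-2.2 -0.8 -1.8]
37.99 0.1825 [0.5203 0.1465 0.182 ] [-0.4 -2.8 -5.7]
38.24 0.181 [0.5201 0.1466 0.1803] [-0.3 -1.7 -9.7]
38.49 0.1795 [0.5205 0.1467 0.1796] [ 0.3 -1.1 -5.8]
38.74 0.178 [0.5209 0.1469 0.1784] [-0.9 -1.3 -1.7]
38.99 0.1765 [0.5211 0.1469 0.1775] [-0.5 -0.6  6.6]
39.24 0.175 [0.5211 0.1469 0.1774] [-5.3 -1.7 18. ]
39.49 0.1735 [0.5212 0.1469 0.1774] [-9.2 -2.7 31.2]
```

It stopped hard at TCP 0.1774, which puts the rim at 0.170, level with the ear top. It is being held with about 31 N. Check that this is steady, then hand in.

Run:
```python
from h import *
r.pause(.5); s=r.get_state(); print(s['time'],s['ee_pos'],s['wrist_force'],s['gripper_width'],s['finger_force'])
if s['wrist_force'][2]>12: print(r.hand_in())
```

```text
39.9917 [0.52117745 0.14692184 0.17738326] [-8.87708219 -2.95429257 30.82946616] 0.040425239280271585 86.39355610386701
the job is handed in; nothing more can be done
None
```

The pin is seated in the stud and the red cap is snapped home on the ear. I handed the job in at 40 s with the gripper still holding the cap down at about 31 N.

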